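# Bring a wafer under the probe and lower the probe head

### The arm

A 7-joint arm with a two-finger parallel gripper is mounted at the origin on the work surface. World frame = base frame: x ahead of the robot, y to its left, z up, the work surface at z = 0. Lengths are in m, angles in rad, forces in N, time in s.
With the tool pointing down it reaches from about 0.4 to 0.9 m from the base axis. Payload 5.6 kg.
Tool frame: the origin (TCP) lies midway between the tips of the shut fingers; the grasp point (between the pads) lies 19 mm behind it; z points along the fingers, x is the direction in which the jaws open and shut, and the axes are right-handed (so a half turn about z gives the same grasp; the last joint's range is limited). The gripper opens to 92 mm and grips with 3 to 60 N. Pads are 20 mm wide; open, the fingers measure 128 mm over their backs; the gripper's body (75 mm by 189 mm) begins 69 mm behind the grasp point.
Start: joints at [-1.233, 0.468, -0.012, 1.603, 0.006, 1.071, -0.056], TCP at [0.242, 0.603, 0.215] pointing down, gripper open.
Joint ranges: [-2.53, 2.53], [-0.31, 2.02], [-1.57, 1.55], [0.28, 2.44], [-1.29, 4.43], [0.15, 1.84], [-2.92, 2.92]. Speed limits (rad/s): [2.57, 2.57, 3.14, 3.14, 3.14, 3.14, 3.14].

### API

Orientations are given as a unit quaternion [x, y, z, w].
In Python, from plant import bot gives the robot as it stands. The module is installed in compiled form; this text tells all that it offers.
- The arm moves only by the tool carry_out, never from a script. Its argument "plan" is a list of rows, each a list of 3 entries, a list of its own where there are three numbers: the shift along the tool's x, y, z in cm, then the turn, a rotation vector about the tool's x, y, z in degrees, then the finger opening in cm, from 0 to 9.19. In form: [[[tx, ty, tz], [wx, wy, wz], claw], ...]. A call has 1 to 12 rows; each row shifts and turns the commanded pose from where the row before left it, along the tool's axes as they then stand; what a row does not reach is not made up. A row lasts 1/12 s, in which the tool goes at most 41.7 mm and 7.16 degrees, less where a joint would pass 70% of its speed; a pose out of reach is approached as far as the arm can. A call with a gripper value outside its range is refused whole. The fingers move at their own pace and stop on an object; "grip_force" is the grip in N (left out, the last holds). Time passes only in rows, so rows that do not move let the fingers close. It gives the time, the measured TCP pose, the force and the opening at its end, in the units of the state.
- bot.state(): the state, without advancing time (a new reading comes with each control period).
- bot.camera(name): name is "scene" or "top"; returns (picture, depth): 384x512x3 uint8, red, green, blue; 384x512 float32, m along the optical axis (not along the pixel's ray), 0 where there is no reading.
- bot.calibration(name): a dict with "vertical_fov" (degrees; the focal length in pixels is half the picture's height over the tangent of half this angle, whatever the lens; pixels are square), "cx", "cy" (the principal point, pixels), "R" (3x3) and "t" (3): a world point X has camera coordinates R X + t. Camera axes: x right, y down, z forward; pixel columns grow to the right and rows downward; lengths in m; the calibration is good to about 2 mm. A picture is of the moment at which its call begins. calibration takes no time and is no camera call.
- bot.finish_job(): hands the job in, once; it reports no verdict.
The state is a dict: "time": time; "qpos": joint angles; "qvel": joint speeds; "tau": joint torques, N m; "tool_pos": TCP position; "tool_rot": TCP orientation; "ft_force": force on the tool from outside, world axes, zero at the start; "wrist_torque": the same for the moment, N m; "finger_gap": opening from 0.0 (shut) to 1.0 (fully open).
Only numpy, scipy, OpenCV 4.12 (cv2) and the standard library are available. Lean on these libraries where they do the work, as an engineer would, in place of code of your own. Each camera call takes 0.05 s, during which the arm holds its last target.

### The job

Get the probe station ready to measure: push the wafer stage all the way in until it meets its stop under the probe, and only then press the red lever on the probe head all the way down, so that the probe comes down on the wafer. Leave the stage fully in and the lever fully down, and do not disturb the bottle, beaker, wafer case and lens standing around the station.

Things in the scene. Friction and masses are not known exactly. Their poses are not given: they have to be found in the camera images.
- station: Fixed cream wafer probe station, red base plate. Origin on the table under the probe; x = direction the stage is pushed in (away from the robot), y towards the column, z up. mm: base x -140..140, y -130..250, 20 high; column with microscope x -60..75, y 120..220, up to 315 high; box-shaped probe head over the stage x -35..35, y -50..130, z 160..215.
- stage (a joint): Wafer stage: aluminium sled with a dark round chuck and a blue-grey 100 mm wafer (top at z 82 mm), sliding on rails along the station's x. Value in m = how far it is drawn out towards the robot: 0 = fully in, at its stop; starts 0.035 to 0.075. Light friction (about 2 N) holds it where it is left.
- stage_push (a point): Middle of the front face (the face towards the robot) of the black upright push plate at the stage's front end, at z 95 mm. The plate is 70 mm wide (y), 8 mm thick, z 55 to 115 mm; the face looks to the station's -x and is 140 mm in front of the probe when the stage is fully in. Moves with the stage.
- lever (a joint): Probe lever on the head's end away from the column, hinged about a level axis along the station's y. Value in rad: 0 = fully raised (arm points to the station's -x, 0.6 rad upward), 0.6 = level, 1.2 = fully lowered, at its stop; starts 0 to 0.2. Stays where it is left (about 2 N at the grip moves it) and drives the probe down 16 mm.
- lever_grip (a point): Centre of the red grip at the lever's end: a bar of 16 mm diameter and 50 mm length along the station's y, 85 mm from the hinge axis. Moves with the lever: z about 238 mm raised, 142 mm fully lowered.
- lever_pivot (a point): Fixed point on the lever's hinge axis, level with the middle of the grip: 97 mm from the probe on the side away from the column (station x 0, y -97), z 190 mm.
- bottle: Amber bottle with white cap, 56 mm diameter, 130 mm high, loose bystander. Origin under its base.
- wafer_case: Flat round blue wafer case, 116 mm diameter, 20 mm high, loose bystander. Origin under its base.
- lens: Spare aluminium microscope lens standing upright, 34 mm diameter, 52 mm high, loose bystander. Origin under its base.
- beaker: Glass beaker, 68 mm diameter at the rim, 85 mm high, loose bystander. Origin under its base.

How it is judged:
On the way, in this order (a step that is already met when the one before it is completed fails the run):
1. the stage is fully in (within 5 mm of its stop) while the lever is still up (value of joint stage below 0.005 m and value of joint lever below 0.45 rad), for 0.2 s.
2. the lever is pressed fully down (at least 1.08 of 1.2 rad) with the stage still fully in (value of joint stage below 0.005 m and value of joint lever above 1.08 rad), for 0.2 s.
At the end, for the whole second after the job is handed in: The stage is within 5 mm of its inner stop, the lever is at 1.08 rad or more (of 1.2, fully lowered), and both are at rest (all of step 2 and velocity of joint lever between -0.05 and 0.05 rad/s and velocity of joint stage between -0.005 and 0.005 m/s); the robot touches nothing.
It fails at once if the probe is lowered (lever past 0.6 rad, level) while the stage is more than 8 mm from its stop (value of joint lever above 0.6 rad and value of joint stage above 0.008 m).
It fails at once if the amber bottle is knocked over or shifted by more than 30 mm (distance of bottle from where it was at the start of the episode above 0.03 m).
It fails at once if the wafer case is knocked over or shifted by more than 30 mm (distance of wafer_case from where it was at the start of the episode above 0.03 m).
It fails at once if the spare lens is knocked over or shifted by more than 30 mm (distance of lens from where it was at the start of the episode above 0.03 m).
It fails at once if the beaker is knocked over or shifted by more than 30 mm (distance of beaker from where it was at the start of the episode above 0.03 m).
It also fails if it takes over 43 s, if anything falls off the work surface, if the arm or the gripper's body presses on something with over 40 N, if the wrist force passes 120 N, or if a joint passes its speed limit or range.

## Working session

There is one attempt and no reset: what is moved stays moved. The work goes in short steps, Python scripts to look and compute and a tool call to move; the robot and the scene stay as the last step left them, time stands still between calls to the robot, and variables do not carry over. Pictures are saved under pics/ and viewed, and the job is handed in when it is done.

Besides the shell and the picture viewer there is one more tool, called after ">>>" in YAML: its name, and indented under it one key for each argument. carry_out: Moves the arm, as the interface text tells. Its arguments: {"type":"object","properties":{"plan":{"type":"array"},"grip_force":{"type":"number"}},"required":["plan"]}

```bash
mkdir -p pics; python3 - <<'E'
from plant import bot
import cv2,numpy as np
s=bot.state();print({k:np.round(v,3).tolist() for k,v in s.items()})
for n in("scene","top"):
    p,d=bot.camera(n);c=bot.calibration(n);print(n,c)
    cv2.imwrite(f"pics/{n}0.png",cv2.cvtColor(p,cv2.COLOR_RGB2BGR));np.savez(f"{n}0.npz",p=p,d=d)
E
```

```text
{'time': 0.0, 'qpos': [-1.233, 0.468, -0.012, 1.604, 0.006, 1.071, -0.056], 'qvel': [0.001, -0.001, -0.001, -0.001, -0.0, 0.001, 0.001], 'tau': [-0.0, -52.056, -0.013, -24.376, -0.057, 0.017, 0.0], 'tool_pos': [0.241, 0.603, 0.214], 'tool_rot': [0.828, 0.56, -0.001, 0.001], 'ft_force': [0.467, 0.076, -0.207], 'wrist_torque': [0.006, -0.064, -0.06], 'finger_gap': 0.998}
scene {'vertical_fov': 54.28823647450263, 'cx': 255.9597339716768, 'cy': 189.17135085401105, 'R': array([[-8.11762256e-01,  5.83988023e-01, -1.67478230e-04],
       [ 3.15506076e-01,  4.38322295e-01, -8.41623123e-01],
       [-4.91424414e-01, -6.83250726e-01, -5.40065265e-01]]), 't': array([ 0.4569052 , -0.06424919,  1.28673464])}
top {'vertical_fov': 52.379307440600385, 'cx': 260.2890522285394, 'cy': 189.73987493700128, 'R': array([[ 0.13442289, -0.99091588, -0.00402686],
       [-0.96888695, -0.13058012, -0.21025438],
       [ 0.20781858,  0.03216457, -0.97763842]]), 't': array([-0.02595955,  0.58779186,  1.04227628])}
```

View pics/scene0.png

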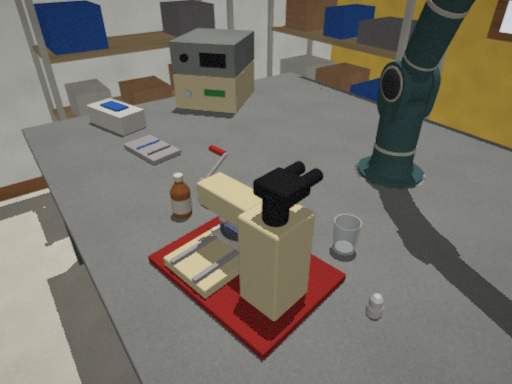

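View pics/top0.png

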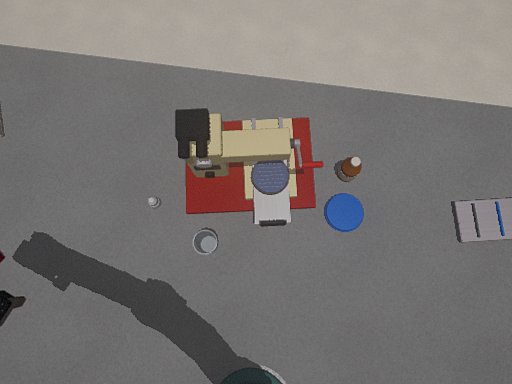

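The top view shows the red plate with corners near (309,118), (315,208) and (187,213). The push plate is at about (273,222), the lever grip at (312,165), the bottle at (350,168), the case at (345,212), the beaker at (205,241) and the lens at (153,202). Next I'll measure these.

```bash
cat > h.py <<'E'
import numpy as np,cv2
from plant import bot
def cloud(n,d):
    c=bot.calibration(n);H,W=d.shape;f=H/2/np.tan(np.radians(c["vertical_fov"]/2))
    v,u=np.mgrid[:H,:W];X=np.stack([(u-c["cx"])/f*d,(v-c["cy"])/f*d,d],-1)
    return (X-c["t"])@c["R"]
def hsv(p): return cv2.cvtColor(p,cv2.COLOR_RGB2HSV)
E
python3 - <<'E'
from h import *
for n in("top","scene"):
    z=np.load(n+"0.npz");p,d=z["p"],z["d"];P=cloud(n,d);h=hsv(p);ok=d>0
    red=((h[...,0]<6)|(h[...,0]>174))&(h[...,1]>170)&(h[...,2]>60)&ok
    base=red&(abs(P[...,2]-.02)<.012)&(P[...,0]>.3)
    q=P[base][:,:2].astype(np.float32);r=cv2.minAreaRect(q);print(n,len(q),"z",np.median(P[base][:,2]),r,cv2.boxPoints(r).round(4).tolist())
    g=red&(P[...,2]>.1)&(P[...,0]>.3); Q=P[g];print("grip",len(Q),Q.mean(0),Q.min(0),Q.max(0))
    if n=="top":
        for nm,(u,v,w) in dict(bottle=(348,168,16),case=(345,212,24),beaker=(205,241,16),lens=(153,202,10),plate=(273,222,14)).items():
            S=P[v-w:v+w,u-w:u+w].reshape(-1,3);S=S[S[:,2]>.012]
            print(nm,len(S),np.median(S,0).round(3),S.min(0).round(3),S.max(0).round(3))
        for v in range(205,232): print(v,P[v,272].round(3),p[v,272])
E
```

```text
top 3182 z 0.02032584931214889 ((0.6680845022201538, 0.10019318759441376), (0.2769807279109955, 0.37606409192085266), 10.515953063964844) [[0.4975999891757965, 0.259799987077713], [0.5662000179290771, -0.10999999940395355], [0.8385999798774719, -0.05939999967813492], [0.7699000239372253, 0.31029999256134033]]
grip 108 [ 0.62724136 -0.06669038  0.24214207] [ 0.6178845  -0.09124194  0.19801646] [ 0.70215022 -0.01837776  0.24703372]
bottle 443 [ 0.674 -0.185  0.088] [ 0.356 -0.22   0.012] [0.709 0.018 1.142]
case 1110 [ 0.562 -0.196  0.02 ] [ 0.356 -0.253  0.012] [0.619 0.018 1.142]
beaker 314 [0.425 0.196 0.07 ] [0.356 0.018 0.012] [0.454 0.215 1.142]
lens 124 [0.517 0.352 0.044] [0.502 0.341 0.012] [0.536 0.371 0.056]
plate 494 [0.515 0.01  0.068] [ 0.356 -0.029  0.058] [0.543 0.049 1.142]
205 [0.546 0.015 0.066] [171 167 168]
206 [0.543 0.014 0.07 ] [174 169 171]
207 [0.54  0.014 0.071] [173 170 172]
208 [0.537 0.014 0.069] [172 169 170]
209 [0.535 0.013 0.065] [171 168 168]
210 [0.532 0.013 0.068] [173 170 169]
211 [0.53  0.012 0.065] [173 169 170]
212 [0.527 0.012 0.067] [174 169 1
[... 446 characters left out ...]
]
225 [0.49  0.007 0.071] [37 35 34]
226 [0.495 0.006 0.005] [111 112 112]
227 [0.492 0.006 0.005] [121 120 121]
228 [0.49  0.006 0.001] [119 115 118]
229 [0.487 0.005 0.   ] [117 116 117]
230 [ 0.484  0.005 -0.001] [118 117 117]
231 [0.481 0.005 0.003] [116 114 115]
scene 5553 z 0.01843081528495119 ((0.6723210215568542, 0.10352065414190292), (0.2810615003108978, 0.377699077129364), 10.61446762084961) [[0.49939998984336853, 0.26330000162124634], [0.5690000057220459, -0.1080000028014183], [0.8452000021934509, -0.05620000138878822], [0.7756999731063843, 0.3149999976158142]]
grip 75 [ 0.6339411  -0.06256256  0.23965141] [ 0.62300026 -0.08707567  0.2337038 ] [ 0.64081585 -0.04141404  0.2434453 ]
```

```bash
python3 - <<'E'
import cv2
a=cv2.imread("pics/top0.png")[100:250,170:370];cv2.imwrite("pics/topz.png",cv2.resize(a,None,fx=4,fy=4,interpolation=2))
E
```

```text
(no output)
```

View pics/topz.png

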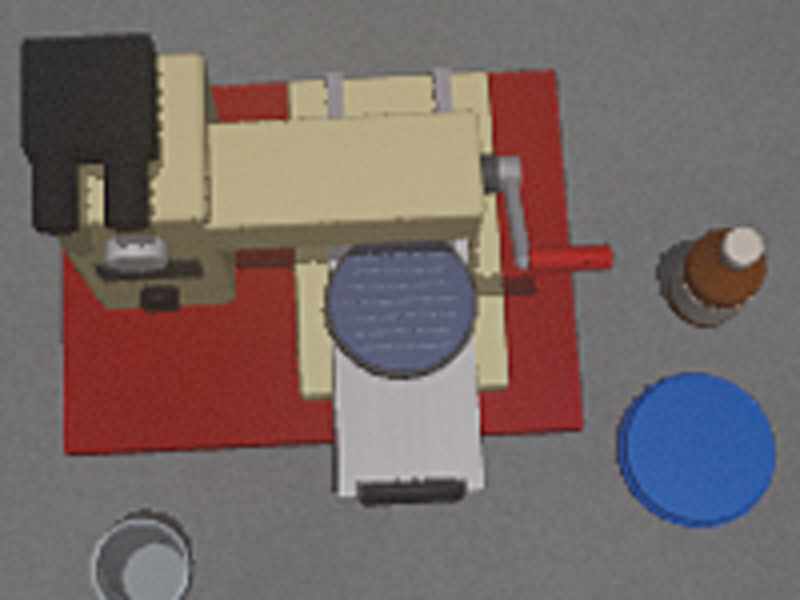

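Both views agree on the station:
- yaw is about 10.5° and the origin is at about (0.681, 0.043)
- the push face is at station x ≈ -0.195, so the stage is about 55 mm out
- the grip is at z ≈ 0.237, so the lever is up

The tool needs to turn -32.3° about its z. After that, tool x is station y and tool y is station x.

>>> carry_out:
  plan:
    - [[0,0,0],[0,0,-6.46],4]
    - [[0,0,0],[0,0,-6.46],2]
    - [[0,0,0],[0,0,-6.46],0]
    - [[0,0,0],[0,0,-6.46],0]
    - [[0,0,0],[0,0,-6.46],0]
    - [[0,0,0],[0,0,0],0]
  grip_force: 20

```text
time: 0.6
tool_pos: [0.2416, 0.6031, 0.214]
tool_rot: [0.639, 0.77, -0.001, 0.0]
ft_force: [0.8, 0.6, 0.0]
finger_gap: 0.59
```

>>> carry_out:
  plan:
    - [[-3,0.5,0],[0,0,0],0]
    - [[-3,0.5,0],[0,0,0],0]
    - [[-3,0.5,0],[0,0,0],0]
    - [[-3,0.5,0],[0,0,0],0]
    - [[-3,0.5,0],[0,0,0],0]
    - [[-3,0.5,0],[0,0,0],0]
    - [[-3,0.5,0],[0,0,0],0]
    - [[-3,0.5,0],[0,0,0],0]
    - [[-3,0.5,0],[0,0,0],0]
    - [[-3,0.5,0],[0,0,0],0]
    - [[-3,0.5,0],[0,0,0],0]

```text
time: 1.52
tool_pos: [0.3559, 0.2874, 0.2146]
tool_rot: [0.641, 0.768, 0.0, -0.0]
ft_force: [0.3, 0.3, -0.5]
finger_gap: 0.003
```

```bash
cat >> h.py <<'E'
from scipy.spatial.transform import Rotation as Ro
def st():
    s=bot.state();p=np.array(s["tool_pos"]);d=p[:2]-[.681,.043];a=np.radians(10.55);c,n=np.cos(a),np.sin(a)
    M=Ro.from_quat(s["tool_rot"]).as_matrix()
    print("t",s["time"],"tcp",p.round(4),"station",round(d[0]*c+d[1]*n,4),round(-d[0]*n+d[1]*c,4),"xyaw",np.degrees(np.arctan2(M[1,0],M[0,0])).round(2),"z",M[:,2].round(3),"F",np.round(s["ft_force"],1),"gap",s["finger_gap"])
E
python3 -c "
from h import *
st()"
```

```text
t 1.5167 tcp [0.3559 0.2874 0.2146] station -0.2749 0.2998 xyaw 100.27 z [-0.  0. -1.] F [ 0.3  0.3 -0.5] gap 0.002954039976226571
```

>>> carry_out:
  plan:
    - [[-3,0.3,0],[0,0,0],0]
    - [[-3,0.3,0],[0,0,0],0]
    - [[-3,0.3,0],[0,0,0],0]
    - [[-3,0.3,0],[0,0,0],0]
    - [[-3,0.3,0],[0,0,0],0]
    - [[-3,0.3,0],[0,0,0],0]
    - [[-3,0.3,0],[0,0,0],0]
    - [[-3,0.3,0],[0,0,0],0]
    - [[-3,0.3,0],[0,0,0],0]
    - [[-2,0.3,0],[0,0,0],0]
    - [[0,0,0],[0,0,0],0]

```text
time: 2.43
tool_pos: [0.4388, 0.0051, 0.2148]
tool_rot: [0.643, 0.766, -0.0, 0.001]
ft_force: [-0.8, -0.1, -0.4]
finger_gap: 0.008
```

```bash
python3 -c "
from h import *
st()"
```

```text
t 2.4333 tcp [0.4388 0.0051 0.2148] station -0.245 0.0071 xyaw 99.9 z [ 0.001 -0.001 -1.   ] F [-0.8 -0.1 -0.4] gap 0.008320925391107072
```

>>> carry_out:
  plan:
    - [[-0.3,0,2],[0,0,-0.6],0]
    - [[-0.2,0,2],[0,0,0],0]
    - [[-0.2,0,2],[0,0,0],0]
    - [[0,0,2],[0,0,0],0]
    - [[0,0,2],[0,0,0],0]
    - [[0,0,2],[0,0,0],0]
    - [[0,0,1],[0,0,0],0]
    - [[0,0,0],[0,0,0],0]
    - [[0,0,0],[0,0,0],0]

```text
time: 3.18
tool_pos: [0.4391, 0.0027, 0.0846]
tool_rot: [0.636, 0.772, -0.0, -0.0]
ft_force: [0.8, -0.2, -0.2]
finger_gap: 0.007
```

```bash
python3 - <<'E'
from h import *
st()
for n in("scene","top"):
    p,d=bot.camera(n);cv2.imwrite(f"pics/{n}1.png",cv2.cvtColor(p,cv2.COLOR_RGB2BGR))
a=cv2.imread("pics/top1.png")[100:250,170:370];cv2.imwrite("pics/topz1.png",cv2.resize(a,None,fx=4,fy=4,interpolation=2))
E
```

```text
t 3.1833 tcp [0.4391 0.0027 0.0846] station -0.2452 0.0047 xyaw 101.04 z [-0.001 -0.    -1.   ] F [ 0.8 -0.2 -0.2] gap 0.006994996534666177
```

View pics/scene1.png

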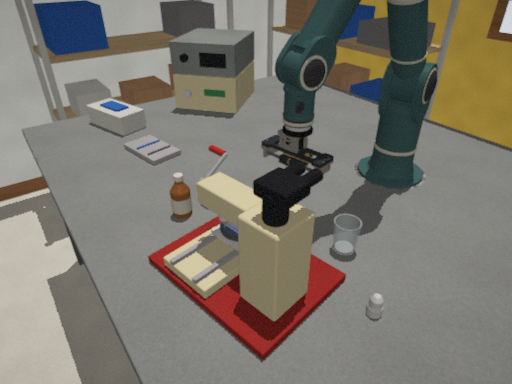

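View pics/topz1.png

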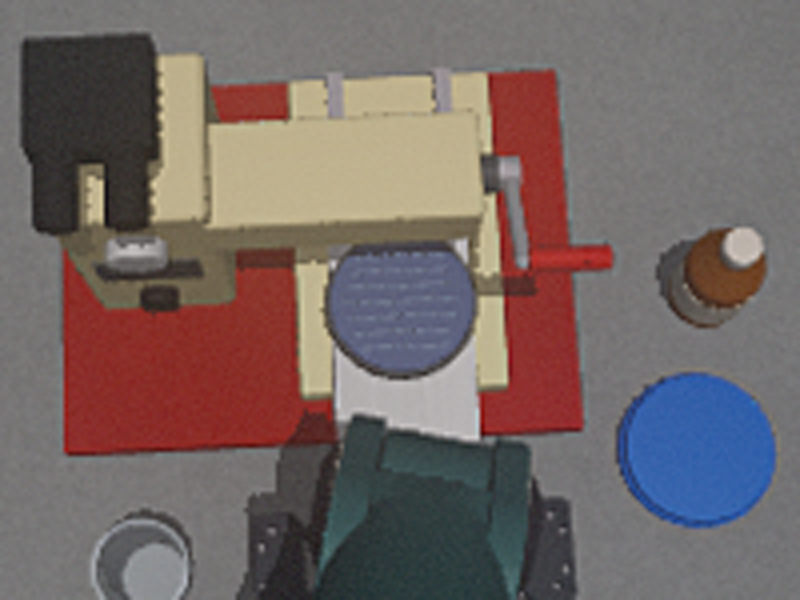

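The shut gripper stands in front of the push plate and clear of the bystanders, with the lever still up (grip at (217,150) in the scene view). Now I'll push.

>>> carry_out:
  plan:
    - [[0,1,0],[0,0,0],0]
    - [[0,1,0],[0,0,0],0]
    - [[0,1,0],[0,0,0],0]
    - [[0,0.7,0],[0,0,0],0]
    - [[0,0.7,0],[0,0,0],0]
    - [[0,0.7,0],[0,0,0],0]
    - [[0,0.7,0],[0,0,0],0]
    - [[0,0.7,0],[0,0,0],0]
    - [[0,0.7,0],[0,0,0],0]
    - [[0,0.7,0],[0,0,0],0]

```text
time: 4.12
tool_pos: [0.5171, 0.0173, 0.0844]
tool_rot: [0.636, 0.772, -0.0, -0.0]
ft_force: [-2.4, -1.3, 0.6]
finger_gap: 0.007
```

```bash
python3 -c "
from h import *
st()"
```

```text
t 4.1167 tcp [0.5171 0.0173 0.0844] station -0.1658 0.0048 xyaw 101.07 z [-0.001 -0.    -1.   ] F [-2.4 -1.3  0.6] gap 0.006771414380654903
```

Contact is at about 2.5 N, which matches sliding friction. I'll continue in small steps until the stop raises the force.

>>> carry_out:
  plan:
    - [[0,0.4,0],[0,0,0],0]
    - [[0,0.4,0],[0,0,0],0]
    - [[0,0.3,0],[0,0,0],0]
    - [[0,0.2,0],[0,0,0],0]
    - [[0,0,0],[0,0,0],0]

```text
time: 4.53
tool_pos: [0.5301, 0.0202, 0.0846]
tool_rot: [0.636, 0.772, 0.0, 0.0]
ft_force: [-0.8, 0.1, 0.5]
finger_gap: 0.002
```

>>> carry_out:
  plan:
    - [[0,0.2,0],[0,0,0],0]
    - [[0,0,0],[0,0,0],0]

```text
time: 4.7
tool_pos: [0.5317, 0.0206, 0.0847]
tool_rot: [0.636, 0.772, 0.0, 0.0]
ft_force: [-1.5, -0.3, 0.1]
finger_gap: 0.006
```

>>> carry_out:
  plan:
    - [[0,0.2,0],[0,0,0],0]
    - [[0,0,0],[0,0,0],0]

```text
time: 4.87
tool_pos: [0.5323, 0.0207, 0.0845]
tool_rot: [0.636, 0.772, -0.001, -0.001]
ft_force: [-5.1, -1.1, 3.5]
finger_gap: 0.006
```

```bash
python3 -c "
from h import *
st()"
```

```text
t 4.8667 tcp [0.5323 0.0207 0.0845] station -0.1503 0.0053 xyaw 101.08 z [-0.003  0.    -1.   ] F [-5.1 -1.1  3.5] gap 0.00571252645177992
```

>>> carry_out:
  plan:
    - [[0,0.2,0],[0,0,0],0]
    - [[0,0.1,0],[0,0,0],0]
    - [[0,0,0],[0,0,0],0]
    - [[0,0,0],[0,0,0],0]

```text
time: 5.2
tool_pos: [0.5322, 0.0208, 0.0841]
tool_rot: [0.636, 0.772, -0.003, -0.003]
ft_force: [-12.2, -2.7, 9.3]
finger_gap: 0.003
```

```bash
python3 -c "
from h import *
st()"
```

```text
t 5.2 tcp [0.5322 0.0208 0.0841] station -0.1504 0.0054 xyaw 101.05 z [-0.009 -0.    -1.   ] F [-12.2  -2.7   9.3] gap 0.003209806441089705
```

The force rises to 12 N with no further motion at the expected -0.150, so the stage is on its stop. Now I'll back off, rise and look.

>>> carry_out:
  plan:
    - [[0,-1,0],[0,0,0],0]
    - [[0,-2,0],[0,0,0],0]
    - [[0,-3,0],[0,0,0],0]
    - [[0,0,-3],[0,0,0],0]
    - [[0,0,-3],[0,0,0],0]
    - [[0,0,-3],[0,0,0],0]
    - [[0,0,-3],[0,0,0],0]
    - [[0,0,-3],[0,0,0],0]
    - [[0,0,-3],[0,0,0],0]
    - [[0,0,-3],[0,0,0],0]
    - [[0,0,-1],[0,0,0],0]
    - [[0,0,0],[0,0,0],0]

```text
time: 6.2
tool_pos: [0.4794, 0.0103, 0.3075]
tool_rot: [0.635, 0.772, 0.003, 0.002]
ft_force: [0.5, -0.0, -0.4]
finger_gap: 0.004
```

```bash
python3 - <<'E'
from h import *
st()
for n in("scene","top"):
    p,d=bot.camera(n);cv2.imwrite(f"pics/{n}2.png",cv2.cvtColor(p,cv2.COLOR_RGB2BGR))
    P=cloud(n,d);h=hsv(p)
    g=((h[...,0]<6)|(h[...,0]>174))&(h[...,1]>170)&(h[...,2]>60)&(d>0)&(P[...,2]>.1)&(P[...,0]>.55)&(P[...,0]<.66)
    Q=P[g];a=np.radians(10.55);D=Q[:,:2]-[.681,.043]
    print(n,len(Q),"station x",np.percentile(D@[np.cos(a),np.sin(a)],[5,50,95]).round(4),"y",np.percentile(D@[-np.sin(a),np.cos(a)],[3,50,97]).round(4),"z",np.percentile(Q[:,2],[5,50,95]).round(4))
a=cv2.imread("pics/top2.png")[100:250,170:370];cv2.imwrite("pics/topz2.png",cv2.resize(a,None,fx=4,fy=4,interpolation=2))
E
```

```text
t 6.2 tcp [0.4794 0.0103 0.3075] station -0.2042 0.0048 xyaw 101.1 z [ 0.007  0.002 -1.   ] F [ 0.5 -0.  -0.4] gap 0.0037304840320816295
scene 74 station x [-0.0718 -0.0644 -0.0615] y [-0.1175 -0.0946 -0.0747] z [0.2355 0.2403 0.2428]
top 26 station x [-0.0795 -0.0749 -0.0694] y [-0.1221 -0.1167 -0.1103] z [0.2403 0.2431 0.2449]
```

View pics/topz2.png

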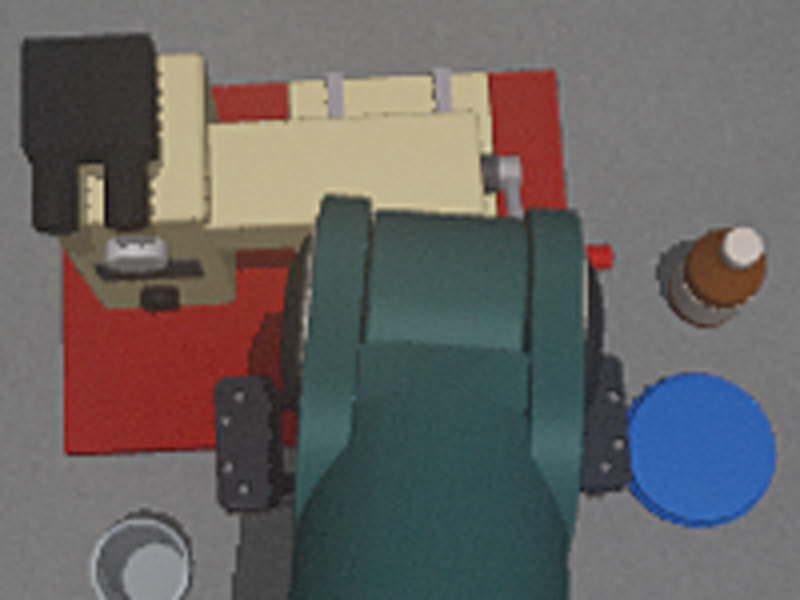

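View pics/scene2.png

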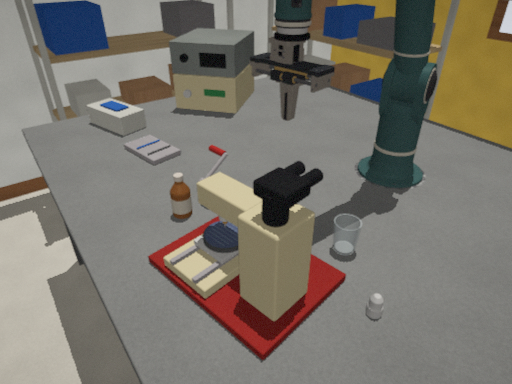

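The stage now sits under the head and the lever grip is still up, at station (-0.072, -0.097, z 0.237). I'll move above it.

>>> carry_out:
  plan:
    - [[-1.8,2.1,0],[0,0,0],0]
    - [[-1.8,2.1,0],[0,0,0],0]
    - [[-1.8,2.1,0],[0,0,0],0]
    - [[-1.8,2.1,0],[0,0,0],0]
    - [[-1.8,2.1,0],[0,0,0],0]
    - [[-1.7,2.1,0],[0,0,0],0]
    - [[0,0,0],[0,0,0],0]
    - [[0,0,0],[0,0,0],0]

```text
time: 6.97
tool_pos: [0.6211, -0.0716, 0.3012]
tool_rot: [0.636, 0.772, -0.002, -0.002]
ft_force: [-0.1, 0.3, -0.3]
finger_gap: 0.001
```

```bash
python3 - <<'E'
from h import *
st()
p,d=bot.camera("scene");a=cv2.cvtColor(p,cv2.COLOR_RGB2BGR)[80:260,130:350];cv2.imwrite("pics/sc3.png",cv2.resize(a,None,fx=3,fy=3,interpolation=2))
E
```

```text
t 6.9667 tcp [ 0.6211 -0.0716  0.3012] station -0.0799 -0.1017 xyaw 100.99 z [-0.005 -0.001 -1.   ] F [-0.1  0.3 -0.3] gap 0.0014527648253365984
```

View pics/sc3.png

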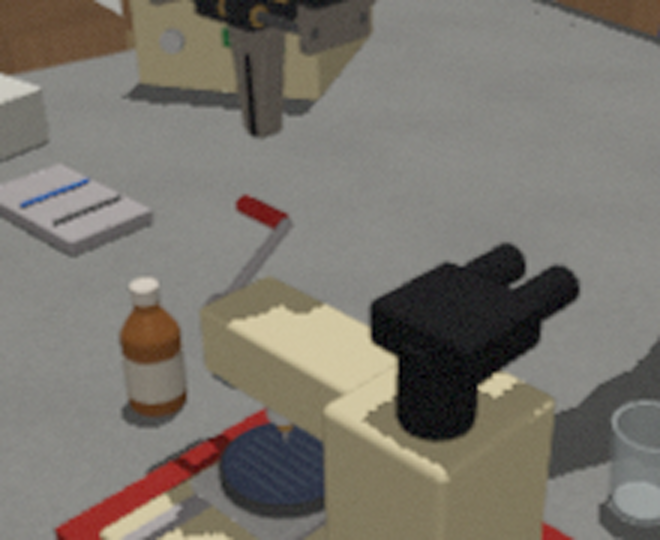

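The shut fingers are right above the red grip at about (260,210) in the crop. I'll press down.

>>> carry_out:
  plan:
    - [[0,0.1,1.5],[0,0,0],0]
    - [[0,0.1,1.5],[0,0,0],0]
    - [[0,0,1],[0,0,0],0]
    - [[0,0,1],[0,0,0],0]
    - [[0,-0.1,1],[0,0,0],0]
    - [[0,-0.1,1],[0,0,0],0]
    - [[0,-0.1,1],[0,0,0],0]
    - [[0,-0.1,1],[0,0,0],0]
    - [[0,0,1],[0,0,0],0]

```text
time: 7.77
tool_pos: [0.6195, -0.0716, 0.2039]
tool_rot: [0.636, 0.772, 0.0, 0.0]
ft_force: [-2.7, 0.2, 2.7]
finger_gap: 0.005
```

```bash
python3 - <<'E'
from h import *
st()
p,d=bot.camera("scene");a=cv2.cvtColor(p,cv2.COLOR_RGB2BGR)[80:260,130:350];cv2.imwrite("pics/sc4.png",cv2.resize(a,None,fx=3,fy=3,interpolation=2))
E
```

```text
t 7.7667 tcp [ 0.6195 -0.0716  0.2039] station -0.0814 -0.1014 xyaw 101.05 z [ 0. -0. -1.] F [-2.7  0.2  2.7] gap 0.005322593651278256
```

View pics/sc4.png

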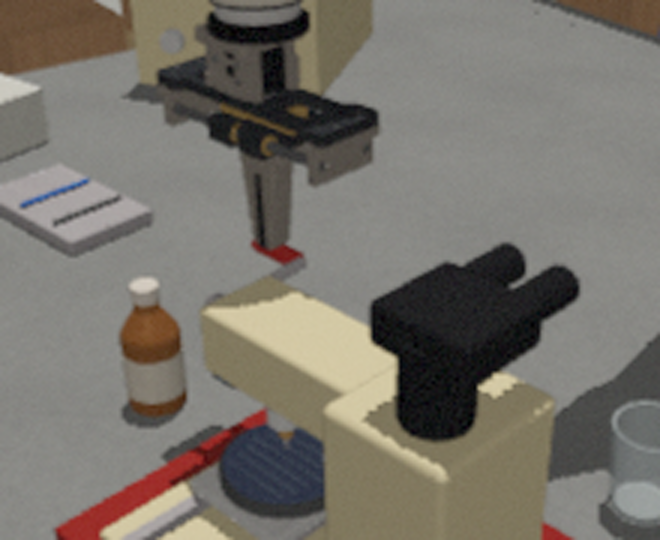

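The finger tips rest on the grip, which is now nearly level. I'll carry on down the arc.

>>> carry_out:
  plan:
    - [[0,0,0.8],[0,0,0],0]
    - [[0,0,0.8],[0,0,0],0]
    - [[0,0.1,0.8],[0,0,0],0]
    - [[0,0.2,0.8],[0,0,0],0]
    - [[0,0.2,0.8],[0,0,0],0]
    - [[0,0.3,0.7],[0,0,0],0]
    - [[0,0.2,0.4],[0,0,0],0]
    - [[0,0,0],[0,0,0],0]

```text
time: 8.48
tool_pos: [0.6298, -0.0691, 0.1523]
tool_rot: [0.635, 0.772, -0.0, -0.0]
ft_force: [0.2, 0.8, -1.4]
finger_gap: 0.008
```

```bash
python3 -c "
from h import *
st()"
```

```text
t 8.4833 tcp [ 0.6298 -0.0691  0.1523] station -0.0709 -0.1009 xyaw 101.09 z [-0.001 -0.    -1.   ] F [ 0.2  0.8 -1.4] gap 0.008083913470523786
```

>>> carry_out:
  plan:
    - [[0,0,0.3],[0,0,0],0]
    - [[0,0,0],[0,0,0],0]
    - [[0,0,0],[0,0,0],0]

```text
time: 8.73
tool_pos: [0.6295, -0.0692, 0.1506]
tool_rot: [0.635, 0.772, 0.0, -0.0]
ft_force: [-0.2, -0.1, -1.3]
finger_gap: 0.008
```

>>> carry_out:
  plan:
    - [[0,0,0.3],[0,0,0],0]
    - [[0,0,0],[0,0,0],0]
    - [[0,0,0],[0,0,0],0]

```text
time: 8.98
tool_pos: [0.6298, -0.0693, 0.1499]
tool_rot: [0.636, 0.772, 0.001, 0.0]
ft_force: [-4.7, 0.3, 12.0]
finger_gap: 0.003
```

```bash
python3 - <<'E'
from h import *
st()
p,d=bot.camera("scene");a=cv2.cvtColor(p,cv2.COLOR_RGB2BGR)[80:260,130:350];cv2.imwrite("pics/sc5.png",cv2.resize(a,None,fx=3,fy=3,interpolation=2))
E
```

```text
t 8.9833 tcp [ 0.6298 -0.0693  0.1499] station -0.0709 -0.101 xyaw 101.08 z [ 0.001  0.001 -1.   ] F [-4.7  0.3 12. ] gap 0.002659665835324218
```

View pics/sc5.png

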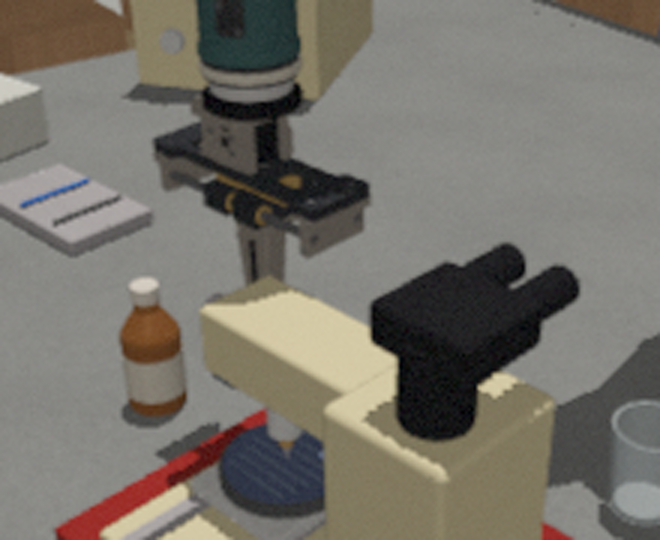

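The tips are at z 0.150, the top of the grip when fully lowered. The force is 12 N against the stop and the probe tip is on the wafer. I'll press slightly more to confirm, then retreat.

>>> carry_out:
  plan:
    - [[0,0,0.2],[0,0,0],0]
    - [[0,0,0],[0,0,0],0]
    - [[0,0,0],[0,0,0],0]

```text
time: 9.28
tool_pos: [0.63, -0.0692, 0.1496]
tool_rot: [0.636, 0.772, 0.001, 0.0]
ft_force: [-7.9, 1.1, 21.5]
finger_gap: 0.005
```

>>> carry_out:
  plan:
    - [[0,0,-1],[0,0,0],0]
    - [[0,0,-2],[0,0,0],0]
    - [[0,0,-3],[0,0,0],0]
    - [[0,0,-3],[0,0,0],0]
    - [[0,0,-3],[0,0,0],0]
    - [[0,0,-3],[0,0,0],0]
    - [[0,-3,0],[0,0,0],0]
    - [[0,-3,0],[0,0,0],0]
    - [[0,-3,0],[0,0,0],0]
    - [[0,-3,0],[0,0,0],0]
    - [[0,-3,0],[0,0,0],0]
    - [[0,0,0],[0,0,0],0]

```text
time: 10.28
tool_pos: [0.4775, -0.0999, 0.2957]
tool_rot: [0.637, 0.771, -0.0, -0.001]
ft_force: [-0.9, -0.1, -0.4]
finger_gap: 0.002
```

>>> carry_out:
  plan:
    - [[3,-0.8,0],[0,0,0],0]
    - [[3,-0.8,0],[0,0,0],0]
    - [[3,-0.8,0],[0,0,0],0]
    - [[3,-0.8,0],[0,0,0],0]
    - [[3,-0.8,0],[0,0,0],0]
    - [[3,-0.8,0],[0,0,0],0]
    - [[3,0,0],[0,0,0],0]
    - [[3,0,0],[0,0,0],0]
    - [[3,0,0],[0,0,0],0]
    - [[3,0,0],[0,0,0],0]
    - [[3,0,0],[0,0,0],0]
    - [[0,0,0],[0,0,0],0]

```text
time: 11.28
tool_pos: [0.3703, 0.222, 0.2957]
tool_rot: [0.633, 0.775, 0.001, -0.001]
ft_force: [-0.6, 0.5, -0.4]
finger_gap: 0.003
```

```bash
python3 - <<'E'
from h import *
st()
a=np.radians(10.55)
for n in("scene","top"):
    p,d=bot.camera(n);cv2.imwrite(f"pics/{n}6.png",cv2.cvtColor(p,cv2.COLOR_RGB2BGR))
    P=cloud(n,d);h=hsv(p);D=P[...,:2]-[.681,.043];X=D@[np.cos(a),np.sin(a)];Y=D@[-np.sin(a),np.cos(a)]
    g=((h[...,0]<6)|(h[...,0]>174))&(h[...,1]>170)&(d>0)&(P[...,2]>.1)&(P[...,2]<.3)&(abs(X)<.12)&(Y<-.05)
    if g.sum(): print(n,"grip",g.sum(),np.median(X[g]),np.median(Y[g]),np.median(P[g][:,2]))
    k=(d>0)&(P[...,2]>.09)&(P[...,2]<.125)&(abs(Y)<.03)&(X<-.1)&(X>-.25)
    if k.sum(): print(n,"plate",k.sum(),np.percentile(X[k],[3,50,97]))
    if n=="top":
        z=np.load("top0.npz");e=np.abs(z["p"].astype(int)-p).sum(2)
        for nm,(u,v,w) in dict(bottle=(348,168,16),case=(345,212,24),beaker=(205,241,16),lens=(153,202,10)).items(): print(nm,"mean diff",e[v-w:v+w,u-w:u+w].mean())
q=cv2.imread("pics/top6.png")[100:250,170:370];cv2.imwrite("pics/topz6.png",cv2.resize(q,None,fx=4,fy=4,interpolation=2))
E
```

```text
t 11.2833 tcp [0.3703 0.222  0.2957] station -0.2727 0.2328 xyaw 101.53 z [-0.     0.002 -1.   ] F [-0.6  0.5 -0.4] gap 0.0026160590358881835
top grip 83 -0.0723629344047386 -0.09911080439723031 0.14916710149155155
top plate 99 [-0.14084948 -0.13847255 -0.13288229]
bottle mean diff 20.2490234375
case mean diff 20.36892361111111
beaker mean diff 87.94140625
lens mean diff 19.41
```

View pics/topz6.png

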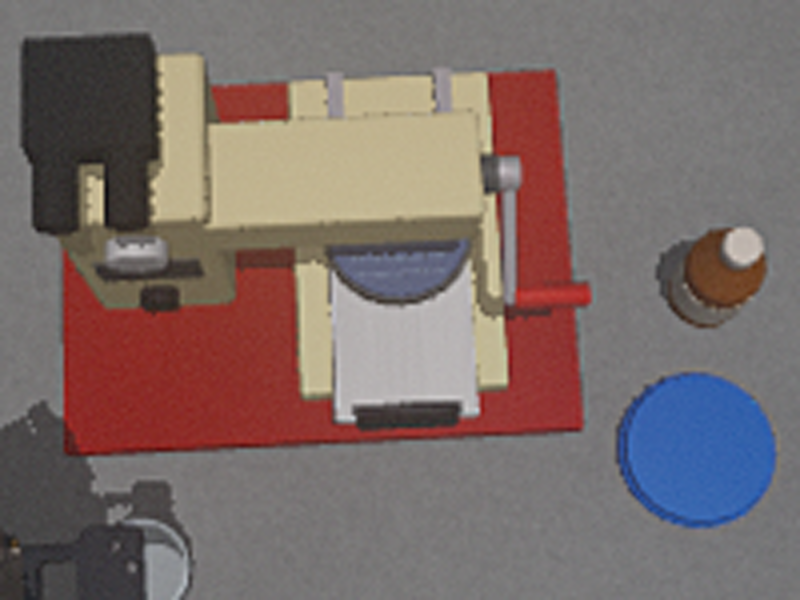

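View pics/scene6.png

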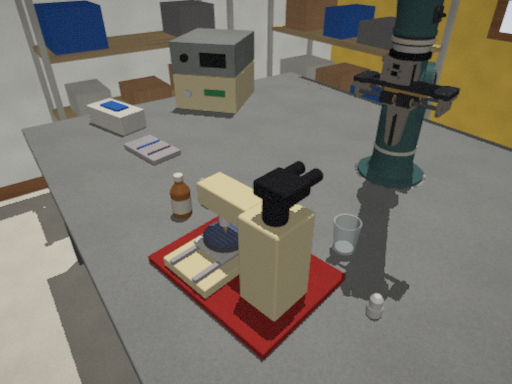

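The stage plate face is at -0.141 (in), the grip top is at z 0.149 (down), and the beaker, at (346,235) in the scene view, has not moved. The robot is clear, so I'll hand in.

```bash
python3 -c "
from plant import bot
print(bot.finish_job())"
```

```text
the job is handed in; nothing more can be done
None
```

The probe station is ready to measure: the stage is fully in and the lever is fully down. I handed the job in at about 11.4 s of the 43 s allowed; no verdict is reported.

I pushed the stage in with the shut fingers until it met its stop; the force rose to 12 N with no further motion. Only then did I press the lever from above, following its arc, until it met its own stop at 21 N. I then moved the arm away.

**Last checks:**
- **Stage:** the push plate's front face is at station x -0.141 m. It should be -0.140 m at the stop, so it is in to within about 1 mm.
- **Lever:** the top of the grip is at z 0.149 m, where 0.150 m is fully lowered. The probe tip was seen on the wafer.
- **Bystanders:** the bottle, wafer case and lens show only image noise against the first top picture. The gripper partly covered the beaker in that view, so its check there came out high (88 against about 20). By eye in the scene view it stands where it did.
- **Robot:** the wrist force was near zero after the retreat, so the arm was touching nothing. No check failed.

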